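# Hold the test box cover open at the index

## Robot

A 6-joint arm with a two-finger parallel gripper is mounted at the origin on a cart in front of the work surface, level with it; the furniture and walls round the work are solid. World frame = base frame: x ahead of the robot, y to its left, z up, the work surface at z = 0. Lengths are in m, angles in rad, forces in N, time in s.
With the tool pointing down it reaches from about 0.325 to 0.875 m from the base axis. Payload 4.4 kg.
Tool frame: the origin (TCP) lies on the centre line of the jaws, within the pads' length; the fingertips stand 22 mm ahead of it and the grasp point (between the pads) lies 3 mm ahead of it; z points along the fingers, y is the line along which they close (so a half turn about z gives the same grasp; the last joint's range is limited). The gripper opens to 85 mm and grips with 20 to 120 N. Pads are 22 mm wide; open, the fingers measure 114 mm over their backs; the gripper's body (76 mm by 85 mm) begins 54 mm behind the grasp point. The pads swing forward as they close: fully open they stand 13 mm farther back than shut.
Start: joints at [-1.462, 0.207, 1.542, -0, 1.393, -0.15], TCP at [0.147, -0.556, 0.253] pointing down, gripper open.
Joint ranges: [-2.73, 2.73], [-0.86, 2.22], [0.23, 2.46], [-1.11, 4.25], [0.08, 2.63], [-2.82, 2.82]. Speed limits (rad/s): [2.79, 2.79, 3.14, 3.14, 3.14, 3.14].

## Interface

Orientations are given as a 3x3 rotation matrix whose columns are the frame's x, y, z axes.
In Python, from bench import readout, get_image, bot gives the robot as it stands. The module is installed in compiled form; this text tells all that it offers.
- The arm moves only by the shell command python3 -m handwheel 'ROWS' [FORCE]. ROWS is JSON, a list that holds one entry, the list of rows, each a list of 5 numbers: the finger opening in m, from 0 to 0.0854, then the shift along the tool's x, y, z in m, then the turn about the tool's z in units of 5 degrees (1.0 is 5 degrees). A call has 1 to 12 rows; each row shifts and turns the commanded pose from where the row before left it, along the tool's axes as they then stand; what a row does not reach is not made up. A row lasts 1/8 s, in which the tool goes at most 62.5 mm and 10.7 degrees, less where a joint would pass 70% of its speed; a pose out of reach is approached as far as the arm can. A call is refused whole if a number of a shift passes 0.0625 or a number of a turn 1, either way. A call with a gripper value outside its range is refused whole. The fingers move at their own pace and stop on an object; FORCE is the grip in N (left out, the last holds). Time passes only in rows, so rows that do not move let the fingers close. It gives the time, the measured TCP pose, the force, the opening and the grip force at its end, in the units of the state.
- readout.get_state(): the state, without advancing time (a new reading comes with each control period).
- get_image(name): name is "side" or "top" or "wrist"; returns a dict with "pixels" (400x640x3 uint8, red, green, blue), "fx", "fy", "cx", "cy" (pixels), "cam_to_world" (4x4, takes a point from camera to world coordinates). Camera axes: x right, y down, z forward; pixel columns grow to the right and rows downward; lengths in m; the calibration is good to about 2 mm. A picture is of the moment at which its call begins. There is no depth.
- bot.job_done(): hands the job in; it is judged then, once.
The state is a dict: "time_s": time; "joint_positions": joint angles; "dq": joint speeds; "tau": joint torques, N m; "tcp_pos": TCP position; "ee_rot": TCP orientation; "wrist_force": force on the tool from outside, world axes, zero at the start; "wrist_torque": the same for the moment, N m; "grip_width": finger opening in m; "grasp_force": force on a finger pad.
Only numpy, scipy, OpenCV 4.12 (cv2) and the standard library are available. Lean on these libraries where they do the work, as an engineer would, in place of code of your own. Each camera call takes 0.05 s, during which the arm holds its last target. There are 200 camera calls.

## Task

I need to look at the gauge in the grey test box, and its cover falls shut by itself. Take the two fittings off the closed cover and put them in the shallow steel tray, then swing the cover up (the black handle at its side is for that) until its pointer pin is level with the index clamp on the arc, and finish holding it there, still and not let go. Leave the index clamp where it is set, and leave the other things on the table alone.

Things in the scene. Friction and masses are not known exactly. Their poses are not given: they have to be found in the camera images.
- test_box: grey open tub with a gauge inside, 150 (x) x 170 (y) x 70 mm high, fixed to the table; origin at the centre of its underside, z up, -x is its front side (towards the robot), +y its left side with the steel arc (arc reaches 205 mm above the table and 125 mm to the left of the origin)
- cover (a joint): angle of the flat aluminium cover on the box, 150 x 170 x 8 mm, about 0.5 kg: 0 = shut and level (its top face is then 78 mm above the table), grows as the front edge swings up, to 1.45. The hinge is free: no friction worth mentioning, the cover falls shut when let go
- cover_hinge (a point): middle of the cover's hinge line, which runs along the box's y axis on its far top rim, 75 mm behind the box's origin and 70 mm above the table; fixed to the box
- cover_handle (a point): middle of the cover's handle: black round bar, 14 mm diameter, 65 mm long between 20 mm flanges, standing out sideways from the cover's right (-y) edge, 46 mm outside it, parallel to the hinge line. Turns with the cover about the hinge line, 140 mm from it and 4 mm above it in the cover's plane (shut: 74 mm above the table). The bar is free all round and can turn between pads closed front and back of it
- cover_pin (a point): outer end of the pointer pin, 5 mm thick and 15 mm long, that stands out from the cover's left (+y) edge, 135 mm from the hinge line; turns with the cover
- index (a joint): angle at which the index clamp is set on the arc, same zero and sense as the cover's angle: the pin is level with the index when the cover's angle equals this one (between 0.5 and 1.05). It is clamped stiffly
- index_mark (a point): point beside the wedge of the index clamp (dark block 19 x 14 x 11 mm on the arc, with a black thumb screw outside) where the tip of the cover's pin (point cover_pin) comes when they are level; 135 mm from the hinge line
- nut: light grey metal hexagon nut, 20 x 22 x 21 mm high, standing on the cover at the start; origin at the centre of its underside, z up along its bore; its x axis is square to a pair of flats (20 mm across)
- union: light grey metal tube union, 18 x 20 mm and 35 mm high with a hexagon round its middle, standing upright on the cover at the start; origin at the centre of its underside, z up along it; its x axis is square to a pair of flats (18 mm across)
- tray: shallow open square steel tray, 150 x 150 x 30 mm high, walls and floor 3 mm, fixed to the table; origin at the centre of its underside. Between the box and the tray, behind the tape roll, stands a fixed tube assembly up to 175 mm high: carry things over it, or in front of it (nearer the robot than 0.45 m)
- tape_roll: roll of tape lying flat, 100 mm across, 25 mm high; leave it alone
- tube_cutter: small tube cutter, 27 x 70 x 20 mm; leave it alone
- ball_pen: black pen, 147 mm long; leave it alone
- t_handle_b: hex key with a T handle, 132 x 77 x 16 mm; leave it alone

How it is judged:
By the outcome, as a careful person would: the job done as asked, in the order asked, and still so for the second after the job is handed in, while the arm keeps its last pose, push and grip.
It also fails if it takes over 69 s, if anything falls off the work surface, if the arm or the gripper's body presses on something with over 40 N, if the wrist force passes 120 N, or if a joint passes its speed limit or range.

## Working session

There is one attempt and no reset: what is moved stays moved. The work goes in short steps, Python scripts to look and compute and a shell command to move; the robot and the scene stay as the last step left them, time stands still between calls to the robot, and variables do not carry over. Pictures are saved under pics/ and viewed, at most 10 in all, crops included, and the job is handed in when it is done.

```bash
mkdir -p pics; cat > h.py <<'E'
import numpy as np, cv2
from bench import readout, get_image, bot
def cam(n,save=None):
    im=get_image(n)
    if save: cv2.imwrite('pics/'+save,cv2.cvtColor(im['pixels'],cv2.COLOR_RGB2BGR))
    return im
def ray(im,u,v):
    T=np.array(im['cam_to_world']); d=T[:3,:3]@np.array([(u-im['cx'])/im['fx'],(v-im['cy'])/im['fy'],1]); return T[:3,3],d/np.linalg.norm(d)
def onz(im,u,v,z):
    o,d=ray(im,u,v); return o+d*(z-o[2])/d[2]
def tri(*obs):
    A=np.zeros((3,3));b=np.zeros(3);R=[ray(*o) for o in obs]
    for o,d in R:
        P=np.eye(3)-np.outer(d,d);A+=P;b+=P@o
    x=np.linalg.solve(A,b); return x,[np.linalg.norm((np.eye(3)-np.outer(d,d))@(x-o)) for o,d in R]
def proj(im,p):
    T=np.linalg.inv(np.array(im['cam_to_world']));q=T[:3,:3]@np.array(p)+T[:3,3];return im['fx']*q[0]/q[2]+im['cx'],im['fy']*q[1]/q[2]+im['cy']
E
python3 - <<'E'
from h import *
np.set_printoptions(precision=3,suppress=True)
for n in ['top','side']:
    im=cam(n,n+'0.png'); print(n,im['fx'],im['cx'],im['cy']);print(np.array(im['cam_to_world']))
s=readout.get_state();print(s['tcp_pos'],s['ee_rot'],s['time_s'])
E
```

```text
top 438.9482745352373 313.86051305073306 194.50245776621483
[[-0.014 -0.998  0.066  0.412]
 [-1.     0.013 -0.023  0.059]
 [ 0.022 -0.066 -0.998  1.469]
 [ 0.     0.     0.     1.   ]]
side 404.4033138533678 315.5118252881956 203.94705419039167
[[ 1.    -0.024  0.011  0.495]
 [-0.022 -0.505  0.863 -1.095]
 [-0.015 -0.863 -0.505  0.752]
 [ 0.     0.     0.     1.   ]]
[ 0.147 -0.555  0.252] [[ 0.967  0.256 -0.   ]
 [ 0.256 -0.967  0.002]
 [ 0.    -0.002 -1.   ]] 0.1
```

View pics/top0.png

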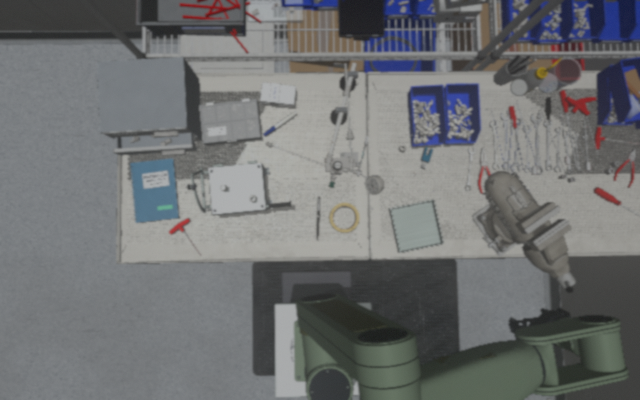

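View pics/side0.png

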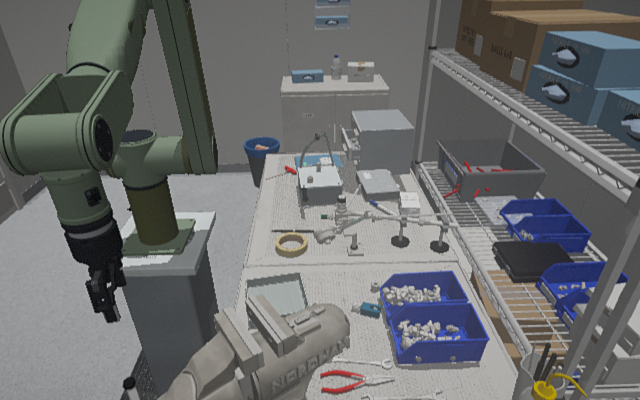

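The top view shows the grey box around (238,188), its handle at right (280,206), the tray at (415,226), and the tape roll at (343,217). In the side view the box is at (320,183) and the tray at (277,293). I'll zoom in on both.

```bash
python3 - <<'E'
from h import *
a=cv2.imread('pics/top0.png')[155:225,180:300]; b=cv2.imread('pics/side0.png')[130:215,285:355]
a=cv2.resize(a,None,fx=6.5,fy=6.5,interpolation=cv2.INTER_CUBIC)[:, :]
cv2.imwrite('pics/ct.png',a); b=cv2.resize(b,None,fx=7,fy=7,interpolation=cv2.INTER_CUBIC); cv2.imwrite('pics/cs.png',b)
im=cam('top')
for n,z,pts in [('tray rim',.03,[(389,210),(436,200),(442,243),(397,252)]),('cover',.078,[(207,166),(264,164),(268,210),(208,214)])]:
    print(n,[onz(im,u,v,z).round(3)[:2] for u,v in pts])
E
```

```text
tray rim [array([ 0.453, -0.22 ]), array([ 0.484, -0.377]), array([ 0.343, -0.392]), array([ 0.316, -0.243])]
cover [array([0.599, 0.365]), array([0.604, 0.185]), array([0.457, 0.173]), array([0.447, 0.362])]
```

View pics/ct.png

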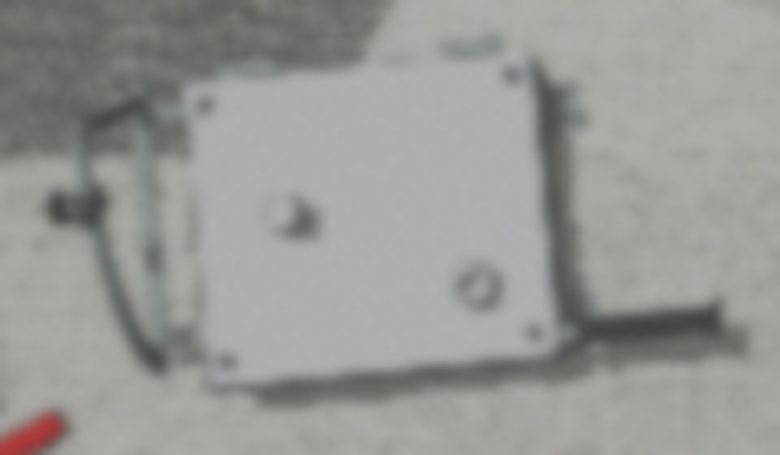

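View pics/cs.png

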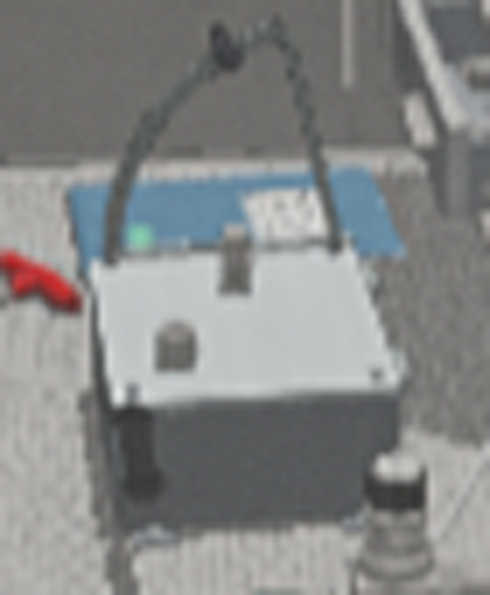

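The crops show the union in the top crop at (285,215) and its side-crop top and base at (237,230) and (236,292). The nut is at (480,287) in the top crop and (176,325)/(176,370) in the side crop. The handle runs from (585,328) to (718,318), and the index clamp is at (85,207) top and (228,47) side.

```bash
python3 - <<'E'
from h import *
np.set_printoptions(precision=4,suppress=True)
t=cam('top');s=cam('side')
T=lambda u,v:(t,180+u/6.5,155+v/6.5)
S=lambda u,v:(s,285+u/7,130+v/7)
c=[onz(*T(*p),.078)[:2] for p in [(188,85),(535,60),(560,350),(210,385)]]
C=np.mean(c,0);print('corners',c,'centre',C)
ed=[c[0]-c[1],c[3]-c[2]];print('yaw',[np.arctan2(-e[0],e[1]) for e in ed],[np.arctan2((c[i]-c[j])[1],(c[i]-c[j])[0]) for i,j in[(0,3),(1,2)]],[np.linalg.norm(e) for e in ed],np.linalg.norm(c[0]-c[3]))
print('union top',tri(T(285,213),S(237,232)),onz(*T(285,213),.113))
print('nut top',tri(T(478,285),S(176,325)),onz(*T(478,285),.099))
print('union base',onz(*S(236,289),.078),'nut base',onz(*S(176,367),.078))
print('handle ends',onz(*T(585,328),.074),onz(*T(718,318),.074))
print('handle tri',tri(T(650,323),S(140,450)))
print('cover corners tri',[tri(T(*a),S(*b)) for a,b in [((560,350),(118,402)),((535,60),(405,380)),((188,85),(345,248))]])
ix=tri(T(85,207),S(228,47));print('index',ix)
print('tray floor',tri((t,415.5,226),(s,277,292)))
E
```

```text
corners [array([0.5927, 0.359 ]), array([0.6031, 0.19  ]), array([0.4609, 0.1788]), array([0.4463, 0.3482])] centre [0.5257 0.269 ]
yaw [np.float64(0.06118744079642807), np.float64(0.08631626665397044)] [np.float64(0.07373233820195088), np.float64(0.07859449802558126)] [np.float64(0.16933735033611286), np.float64(0.1700307951146764)] 0.14685509689784718
union top (array([0.5277, 0.3061, 0.1105]), [np.float64(0.0010199010102024863), np.float64(0.0010199010102023979)]) [0.5265 0.3056 0.113 ]
nut top (array([0.4932, 0.2159, 0.1001]), [np.float64(0.0013714493289160782), np.float64(0.0013714493289160312)]) [0.4919 0.216  0.099 ]
union base [0.5278 0.3029 0.078 ] nut base [0.494  0.2118 0.078 ]
handle ends [0.4716 0.1669 0.074 ] [0.4757 0.102  0.074 ]
handle tri (array([0.4745, 0.1354, 0.0716]), [np.float64(0.000748143377176331), np.float64(0.0007481433771763877)])
cover corners tri [(array([0.4626, 0.1791, 0.0755]), [np.float64(0.0015655744933173186), np.float64(0.001565574493317393)]), (array([0.6071, 0.19  , 0.0782]), [np.float64(0.004044548686966925), np.float64(0.004044548686967107)]), (array([0.592 , 0.3597, 0.0748]), [np.float64(0.0011167799048703415), np.float64(0.0011167799048702057)])]
index (array([0.5254, 0.3812, 0.1876]), [np.float64(0.0013836859743424602), np.float64(0.0013836859743424654)])
tray floor (array([ 0.4008, -0.3063,  0.0297]), [np.float64(0.0012898310112533077), np.float64(0.0012898310112533366)])
```

The measurements agree with the given sizes: cover 170×147 mm, yaw about 0.075, nut and union tops at 0.100 and 0.1105. I'll move over the box now.

```bash
python3 -m handwheel '[[[0.085,0.016,-0.02,-0.01,0],[0.085,0.032,-0.04,-0.01,0],[0.085,0.032,-0.04,-0.01,0],[0.085,0.032,-0.04,-0.01,0],[0.085,0.032,-0.04,0,0],[0.085,0.032,-0.04,0,0],[0.085,0.032,-0.04,0,0],[0.085,0.032,-0.04,0,0],[0.085,0.032,-0.04,0,0],[0.085,0.032,-0.04,0,0],[0.085,0.032,-0.04,0,0],[0.085,0.032,-0.04,0,0]]]' && python3 -m handwheel '[[[0.085,0.032,-0.04,0,0],[0.085,0.032,-0.04,0,0],[0.085,0.032,-0.04,0,0],[0.085,0.03,-0.04,0,0],[0.085,0.02,-0.03,0,0],[0.085,0,0,0,0],[0.085,0,0,0,0]]]' && python3 - <<'E'
from h import *
s=readout.get_state();print(s['tcp_pos'],s['ee_rot'],s['time_s'],s['joint_positions'])
im=cam('wrist','w1.png');print(np.array(im['cam_to_world']).round(3),im['fx'])
for p in [(.493,.215,.099),(.527,.305,.113),(.4745,.135,.074)]: print(proj(im,p))
E
```

```text
time_s: 1.75
tcp_pos: [0.3856, -0.0153, 0.2935]
ee_rot: [[0.967, 0.256, 0.001], [0.256, -0.967, -0.0], [0.001, 0.001, -1.0]]
wrist_force: [2.2, -0.3, -0.3]
grip_width: 0.085
grasp_force: 0.0
time_s: 2.62
tcp_pos: [0.4773, 0.2037, 0.2929]
ee_rot: [[0.967, 0.256, -0.001], [0.256, -0.967, -0.001], [-0.001, 0.0, -1.0]]
wrist_force: [0.7, -0.8, 0.1]
grip_width: 0.085
grasp_force: 0.0
[0.47731381 0.20365353 0.29293711] [[ 9.66647289e-01  2.56109861e-01 -8.70238374e-04]
 [ 2.56109286e-01 -9.66647565e-01 -7.19881446e-04]
 [-1.02558254e-03  4.72995320e-04 -9.99999362e-01]] 2.625 [ 2.36685716e-01  5.78489563e-02  1.62629192e+00 -4.98900479e-04
  1.45846656e+00  1.54854275e+00]
[[ 0.255 -0.921 -0.296  0.554]
 [-0.967 -0.243 -0.078  0.223]
 [-0.     0.306 -0.952  0.412]
 [ 0.     0.     0.     1.   ]] 275.7619889761226
(np.float64(315.4943695927871), np.float64(164.4222822171725))
(np.float64(239.44453571565674), np.float64(113.9383222420388))
(np.float64(372.9535125438431), np.float64(190.25108922371942))
```

View pics/w1.png

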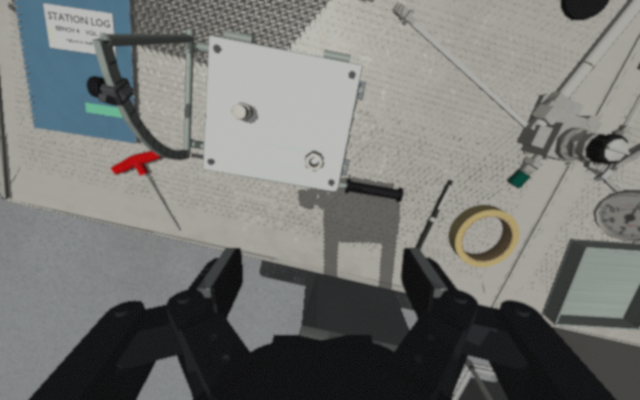

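The wrist view shows the nut at (314,160), the union at (243,112), the handle bar at (348–402,190) and the index clamp at (118,92), all within a few pixels of prediction. I'll crop in for the flats.

```bash
python3 - <<'E'
from h import *
im=cam('wrist');g=cv2.cvtColor(im['pixels'],cv2.COLOR_RGB2BGR)
f=lambda x,y,r:cv2.resize(g[y-r:y+r,x-r:x+r],(390,390),interpolation=cv2.INTER_CUBIC)
cv2.imwrite('pics/w1c.png',np.hstack([f(314,160,16),f(244,112,16)]))
E
```

```text
(no output)
```

View pics/w1c.png

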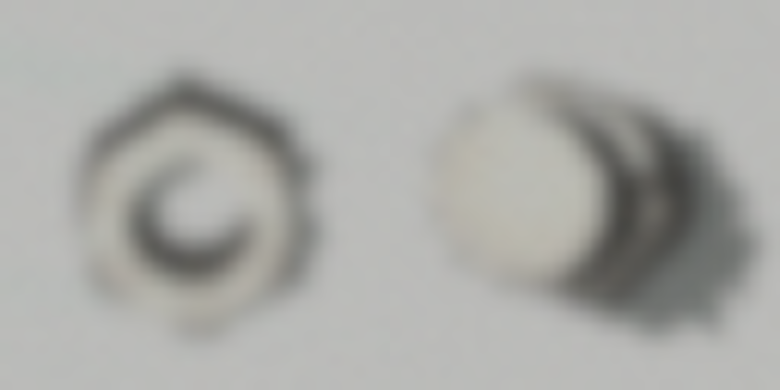

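The nut shows vertices at top and bottom, so its flats face the image's left and right, which is the tool's y axis. No turn is needed.

```bash
cat >> h.py <<'E'
def delta(p):
    s=readout.get_state(); return (np.array(s['ee_rot']).T@(np.array(p)-s['tcp_pos'])).round(4)
E
python3 - <<'E'
from h import *
im=cam('wrist');t=cam('top');s=cam('side')
n=(im,313.8,162);u=(im,238.9,111.8)
print(onz(*n,.099),onz(*u,.113))
N,e=tri(n,(t,180+478/6.5,155+285/6.5),(s,285+176/7,130+325/7));U,e2=tri(u,(t,180+285/6.5,155+213/6.5),(s,285+237/7,130+232/7));print(N,e,U,e2)
print(delta([N[0],N[1],.104]),delta([U[0],U[1],.12]))
E
```

```text
[0.49538677 0.21706271 0.099     ] [0.52925727 0.30543251 0.113     ]
[0.49394793 0.21665164 0.09924565] [np.float64(0.0015161268037331302), np.float64(0.002164325231554367), np.float64(0.0008149784729727032)] [0.52818041 0.30618142 0.11031712] [np.float64(0.0008513534825191352), np.float64(0.0014412627740258623), np.float64(0.0006233258107057252)]
[ 0.0192 -0.0089  0.1895] [ 0.0751 -0.0868  0.1735]
```

```bash
python3 -m handwheel '[[[0.06,0.0095,-0.0045,0.02,0],[0.06,0.0097,-0.0045,0.04,0],[0.06,0,0,0.05,0],[0.06,0,0,0.04,0],[0.06,0,0,0.025,0],[0.06,0,0,0.0145,0],[0.03,0,0,0,0],[0.01,0,0,0,0],[0.01,0,0,0,0],[0.01,0,0,0,0],[0.01,0,0,0,0],[0.01,0,0,0,0]]]' 40
```

```text
time_s: 4.38
tcp_pos: [0.4953, 0.218, 0.1055]
ee_rot: [[0.967, 0.256, 0.003], [0.256, -0.967, 0.001], [0.003, 0.0, -1.0]]
wrist_force: [0.7, -0.8, 5.0]
grip_width: 0.0181
grasp_force: 39.6
```

```bash
python3 -m handwheel '[[[0.01,0,0,-0.01,0],[0.01,0,0,-0.03,0],[0.01,0,0,-0.04,0],[0.01,0,0,-0.04,0],[0.01,0,0,-0.02,0],[0.01,0,0,0,0]]]' 40; python3 - <<'E'
from h import *
cam('wrist','w2.png')
E
```

```text
time_s: 5.12
tcp_pos: [0.495, 0.218, 0.2461]
ee_rot: [[0.967, 0.256, 0.004], [0.256, -0.967, 0.001], [0.005, -0.0, -1.0]]
wrist_force: [0.1, -0.5, -0.3]
grip_width: 0.0183
grasp_force: 39.1
```

View pics/w2.png

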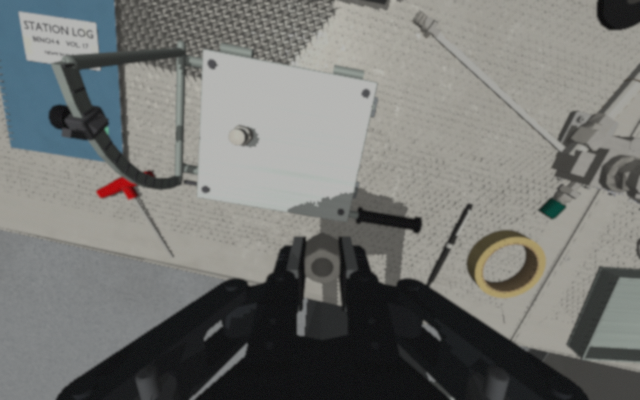

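The nut is held upright between the pads at (320,265). Next I'll carry it to the tray.

```bash
python3 -m handwheel '[[[0.01,-0.01,0.0213,0,0],[0.01,-0.0207,0.0426,0,0],[0.01,-0.0207,0.0426,0,0],[0.01,-0.0207,0.0426,0,0],[0.01,-0.0207,0.0426,0,0],[0.01,-0.0207,0.0426,0,0],[0.01,-0.0207,0.0426,0,0],[0.01,-0.0207,0.0426,0,0],[0.01,-0.0207,0.0426,0,0],[0.01,-0.0207,0.0426,0,0],[0.01,-0.0207,0.0426,0,0],[0.01,0,0,0.02,0]]]' && python3 -m handwheel '[[[0.01,0,0,0.05,0],[0.01,0,0,0.05,0],[0.01,0,0,0.04,0],[0.01,0,0,0.02,0],[0.01,0,0,0.015,0]]]'; python3 - <<'E'
from h import *
print(delta([.4,-.27,.034]))
E
```

```text
time_s: 6.68
tcp_pos: [0.398, -0.2735, 0.2233]
ee_rot: [[0.968, 0.251, 0.0], [0.251, -0.968, -0.001], [0.0, 0.002, -1.0]]
wrist_force: [0.5, 1.0, 0.4]
grip_width: 0.0185
grasp_force: 39.2
time_s: 7.3
tcp_pos: [0.3969, -0.2686, 0.046]
ee_rot: [[0.967, 0.256, -0.004], [0.256, -0.967, 0.004], [-0.003, -0.004, -1.0]]
wrist_force: [0.9, 0.6, -0.6]
grip_width: 0.0181
grasp_force: 39.2
[0.0026 0.0022 0.012 ]
```

```bash
python3 -m handwheel '[[[0.01,0,0,0.004,0],[0.01,0,0,0,0],[0.01,0,0,0,0]]]'
```

```text
time_s: 7.68
tcp_pos: [0.3993, -0.2709, 0.0457]
ee_rot: [[0.967, 0.256, 0.002], [0.256, -0.967, -0.001], [0.001, 0.002, -1.0]]
wrist_force: [0.2, 0.1, -0.7]
grip_width: 0.018
grasp_force: 39.2
```

```bash
python3 -m handwheel '[[[0.01,0,0,0.007,0],[0.01,0,0,0.004,0],[0.01,0,0,0.002,0],[0.01,0,0,0,0]]]'
```

```text
time_s: 8.18
tcp_pos: [0.3984, -0.2701, 0.0315]
ee_rot: [[0.967, 0.256, -0.0], [0.256, -0.967, 0.0], [-0.0, -0.001, -1.0]]
wrist_force: [-0.4, 0.9, 0.2]
grip_width: 0.0182
grasp_force: 39.2
```

```bash
python3 -m handwheel '[[[0.045,0,0,0,0],[0.045,0,0,0,0],[0.045,0,0,0,0],[0.06,0,0,-0.03,0],[0.06,0,0,-0.05,0],[0.06,0,0,-0.05,0],[0.06,0,0,-0.05,0],[0.06,0,0,-0.03,0],[0.06,0.0214,-0.0426,0,0],[0.06,0.0214,-0.0426,0,0]]]' && python3 -m handwheel '[[[0.06,0.0214,-0.0426,0,0],[0.06,0.0214,-0.0426,0,0],[0.06,0.0214,-0.0426,0,0],[0.06,0.0214,-0.0426,0,0],[0.06,0.0214,-0.0426,0,0],[0.06,0.0214,-0.0426,0,0],[0.06,0.0214,-0.0426,0,0],[0.06,0.0214,-0.0426,0,0],[0.06,0.0214,-0.0426,0.015,0],[0.06,0.0214,-0.0426,0.025,0],[0.06,0,0,0.01,0],[0.06,0,0,0,0]]]'; python3 - <<'E'
from h import *
im=cam('wrist');t=cam('top','top1.png')
g=cv2.cvtColor(im['pixels'],cv2.COLOR_RGB2BGR)
u,v=map(int,proj(im,(.528,.306,.095)));r=22;print(u,v)
f=lambda g,x,y,r:cv2.resize(g[y-r:y+r,x-r:x+r],(390,390),interpolation=cv2.INTER_CUBIC)
cv2.imwrite('pics/w3c.png',np.hstack([f(g,u,v,r),f(cv2.imread('pics/top1.png'),415,226,35)]))
E
```

```text
time_s: 9.43
tcp_pos: [0.4186, -0.1765, 0.2428]
ee_rot: [[0.967, 0.254, 0.002], [0.254, -0.967, -0.001], [0.002, 0.002, -1.0]]
wrist_force: [-0.0, 0.2, -0.4]
grip_width: 0.06
grasp_force: 0.0
time_s: 10.92
tcp_pos: [0.515, 0.289, 0.1905]
ee_rot: [[0.967, 0.256, -0.003], [0.256, -0.967, -0.002], [-0.003, 0.001, -1.0]]
wrist_force: [-0.7, 0.3, 0.1]
grip_width: 0.0607
grasp_force: 0.0
305 189
```

View pics/w3c.png

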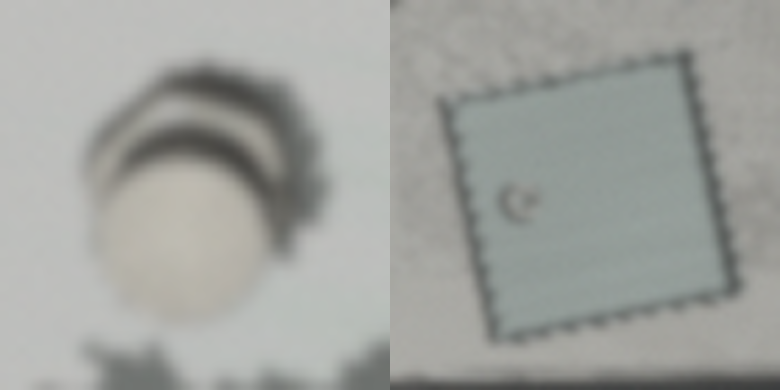

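The nut lies in the tray (right crop, 520,203). The union's top is at (183,240) in the left crop, and its hexagon flat normal sits about 18° from tool y, so I'll turn −3.6 units.

```bash
python3 - <<'E'
from h import *
im=cam('wrist');p=onz(im,303.6,194.1,.112);print(p, tri((im,303.6,194.1),(cam('side'),318.9,163.1)))
U=(p[:2]+[.5282,.3062])/2;print(U,delta([*U,.106]))
E
```

```text
[0.5299033  0.30617498 0.112     ] (array([0.52918563, 0.30620256, 0.11062172]), [np.float64(0.0002735550447117206), np.float64(0.0002735550447117501)])
[0.52905165 0.30618749] [ 0.0162 -0.0138  0.0871]
```

```bash
python3 -m handwheel '[[[0.06,0.0163,-0.0138,0.005,0],[0.06,0,0,0.015,-0.9],[0.06,0,0,0.02,-0.9],[0.06,0,0,0.02,-0.9],[0.06,0,0,0.018,-0.9],[0.06,0,0,0.008,0],[0.03,0,0,0,0],[0.008,0,0,0,0],[0.008,0,0,0,0],[0.008,0,0,0,0],[0.008,0,0,0,0]]]' 40 && python3 -m handwheel '[[[0.008,0,0,-0.01,0],[0.008,0,0,-0.04,0],[0.008,0,0,-0.05,0],[0.008,0,0,-0.04,0],[0.008,0,0,-0.02,0],[0.008,0,0,0,0]]]' && python3 - <<'E'
from h import *
im=cam('wrist');g=cv2.cvtColor(im['pixels'],cv2.COLOR_RGB2BGR);t=cv2.resize(g[200:330,240:400],None,fx=2.5,fy=2.5)
cv2.imwrite('pics/w4.png',np.hstack([t,cv2.resize(g,(520,325))[:, :400]]))
print(delta([.395,-.33,.25]))
E
```

```text
time_s: 12.5
tcp_pos: [0.5291, 0.3074, 0.1072]
ee_rot: [[0.84, 0.542, 0.002], [0.542, -0.84, 0.001], [0.002, 0.001, -1.0]]
wrist_force: [-0.4, -1.0, 5.9]
grip_width: 0.0162
grasp_force: 39.5
time_s: 13.25
tcp_pos: [0.5293, 0.3076, 0.2682]
ee_rot: [[0.84, 0.542, 0.004], [0.542, -0.84, 0.002], [0.005, 0.001, -1.0]]
wrist_force: [-0.8, 0.1, -0.5]
grip_width: 0.0163
grasp_force: 39.2
[-0.4575  0.4632  0.0157]
```

View pics/w4.png

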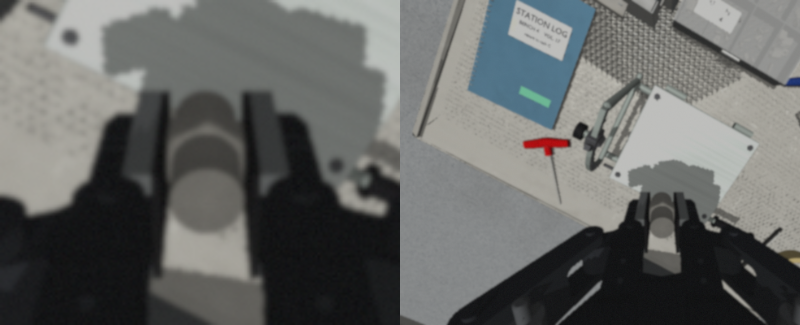

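The union is gripped squarely by its hexagon. I'll carry it to the tray.

```bash
python3 -m handwheel '[[[0.008,-0.02,0.02,0,0],[0.008,-0.0383,0.038,0,0],[0.008,-0.0383,0.038,0,0],[0.008,-0.0383,0.038,0,0],[0.008,-0.0383,0.038,0,0],[0.008,-0.0383,0.038,0,0],[0.008,-0.0383,0.038,0,0],[0.008,-0.0383,0.038,0,0],[0.008,-0.0383,0.038,0,0],[0.008,-0.0383,0.038,0,0],[0.008,-0.0383,0.038,0,0],[0.008,-0.0383,0.038,0,0]]]' && python3 -m handwheel '[[[0.008,-0.0183,0.018,0.03,0],[0.008,0,0,0.05,0],[0.008,0,0,0.05,0],[0.008,0,0,0.04,0],[0.008,0,0,0.025,0],[0.008,0,0,0.01,0],[0.008,0,0,0,0],[0.008,0,0,0,0]]]'; python3 - <<'E'
from h import *
print(delta([.39,-.325,.034]))
E
```

```text
time_s: 14.8
tcp_pos: [0.3934, -0.3009, 0.2636]
ee_rot: [[0.84, 0.542, -0.002], [0.542, -0.84, 0.003], [-0.0, -0.004, -1.0]]
wrist_force: [0.6, 0.3, -0.2]
grip_width: 0.0164
grasp_force: 39.2
time_s: 15.8
tcp_pos: [0.3899, -0.3259, 0.0618]
ee_rot: [[0.84, 0.542, 0.001], [0.542, -0.84, -0.002], [0.0, 0.002, -1.0]]
wrist_force: [0.8, 0.1, 0.6]
grip_width: 0.0164
grasp_force: 39.2
[ 0.0006 -0.0007  0.0278]
```

```bash
python3 -m handwheel '[[[0.008,0,0,0.013,0],[0.008,0,0,0.008,0],[0.008,0,0,0.005,0],[0.008,0,0,0.003,0],[0.008,0,0,0,0]]]'
```

```text
time_s: 16.42
tcp_pos: [0.3891, -0.3249, 0.0322]
ee_rot: [[0.84, 0.542, -0.001], [0.542, -0.84, 0.001], [-0.0, -0.001, -1.0]]
wrist_force: [-2.5, 2.5, 5.2]
grip_width: 0.016
grasp_force: 39.8
```

Contact with the floor reads 5 N. I'll release, rise, turn and travel above the handle.

```bash
python3 -m handwheel '[[[0.04,0,0,0,0],[0.04,0,0,0,0],[0.04,0,0,0,0],[0.05,0,0,-0.03,0],[0.05,0,0,-0.05,0],[0.05,0,0,-0.05,-1],[0.05,0,0,-0.05,-1],[0.05,0,0,-0.03,-1],[0.05,0,0,0,-1],[0.05,0,0,0,-1],[0.05,0,0,0,-1],[0.05,0,0,0,-1]]]' && python3 -m handwheel '[[[0.05,0,0,0,-1],[0.05,0,0,0,-1],[0.05,0,0,0,-1],[0.05,0,0,0,-1],[0.05,0,0,0,-1],[0.05,0,0,0,-0.3],[0.05,0.0251,0.0065,0,0],[0.05,0.0502,0.0131,0,0],[0.05,0.0502,0.0131,0,0],[0.05,0.0502,0.0131,0,0],[0.05,0.0502,0.0131,0,0],[0.05,0.0502,0.0131,0,0]]]' &&  python3 -m handwheel '[[[0.05,0.0502,0.0131,0,0],[0.05,0.0502,0.0131,0,0],[0.05,0.0502,0.0131,0,0],[0.05,0.0251,0.0065,0.02,0],[0.05,0,0,0.02,0],[0.05,0,0,0,0],[0.05,0,0,0,0]]]' && python3 - <<'E'
from h import *
im=cam('wrist','w5.png');t=cam('top','top2.png')
g=cv2.imread('pics/w5.png');a=cv2.imread('pics/top2.png')[190:260,380:450]
cv2.imwrite('pics/w5c.png',np.hstack([cv2.resize(g,(544,340)),cv2.resize(a,(256,340))]))
print(delta([.473,.1345,.073]),proj(im,(.473,.1345,.074)))
E
```

```text
time_s: 17.92
tcp_pos: [0.3892, -0.3251, 0.2416]
ee_rot: [[0.375, 0.927, -0.0], [0.927, -0.375, 0.0], [0.0, -0.0, -1.0]]
wrist_force: [-0.2, -0.2, 0.2]
grip_width: 0.0501
grasp_force: 0.0
time_s: 19.42
tcp_pos: [0.4404, -0.0429, 0.242]
ee_rot: [[-0.074, 0.997, 0.001], [0.997, 0.074, -0.0], [-0.0, 0.001, -1.0]]
wrist_force: [0.6, -0.0, 0.1]
grip_width: 0.0498
grasp_force: 0.0
time_s: 20.3
tcp_pos: [0.4731, 0.134, 0.2024]
ee_rot: [[-0.075, 0.997, 0.001], [0.997, 0.075, 0.0], [-0.0, 0.001, -1.0]]
wrist_force: [-0.1, -0.2, 0.8]
grip_width: 0.0502
grasp_force: 0.0
[ 0.0007 -0.0007  0.1299] (np.float64(320.61536662534166), np.float64(195.13124466167392))
```

View pics/w5c.png

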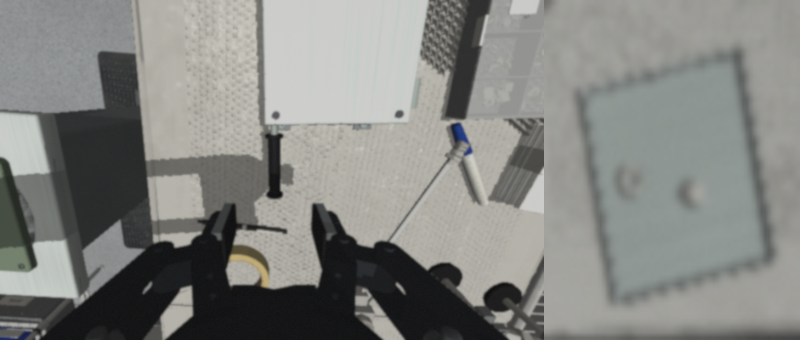

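Both fittings stand in the tray, and the handle bar at (322,194) in full pixels agrees with the prediction. I'll descend and grip it.

```bash
python3 -m handwheel '[[[0.05,0,0,0.03,0],[0.05,0,0,0.04,0],[0.05,0,0,0.03,0],[0.05,0,0,0.018,0],[0.05,0,0,0.008,0],[0.03,0,0,0,0],[0.004,0,0,0,0],[0.004,0,0,0,0],[0.004,0,0,0,0],[0.004,0,0,0,0],[0.004,0,0,0,0]]]' 40; python3 - <<'E'
from h import *
im=cam('wrist','w6.png');s=cam('side','s6.png');t=cam('top','t6.png')
a=np.array([np.cos(.075),np.sin(.075),0]);b=np.array([-a[1],a[0],0]);o=np.array([.5257,.269,0])
for p in [o+.075*a+[0,0,.07]-(1.0)*0, o-.06*a+.100*b+[0,0,.074], [.5254,.3812,.1876]]: print(proj(im,p),proj(s,p),proj(t,p))
E
```

```text
time_s: 21.78
tcp_pos: [0.4738, 0.1342, 0.0771]
ee_rot: [[-0.076, 0.997, 0.003], [0.997, 0.076, -0.0], [-0.0, 0.003, -1.0]]
wrist_force: [-1.9, 0.2, 6.9]
grip_width: 0.0128
grasp_force: 39.3
(np.float64(679.5058335112897), np.float64(-37.20933732721048)) (np.float64(338.20082096188423), np.float64(176.01417396150498)) (np.float64(236.01748601374226), np.float64(165.67376640716017))
(np.float64(324.5819771743629), np.float64(-521.224447895844)) (np.float64(300.76466136643785), np.float64(165.86285725158632)) (np.float64(207.4874186767544), np.float64(210.4948652406241))
(np.float64(-136.3785410289247), np.float64(1257.474728703262)) (np.float64(317.2058060672025), np.float64(136.76800777933295)) (np.float64(193.0774395182267), np.float64(186.38421319225407))
```

The bar is gripped. Next I'll pin down the index clamp angle from the saved wrist, top and side pictures, printing small grey-level patches.

```bash
python3 - <<'E'
from h import *
L="@%#*+=-. "
for n,x0,x1,y0,y1 in [('w1',84,142,70,116),('w2',45,116,98,146),('side0',306,332,130,150),('top0',184,206,178,196)]:
    g=cv2.imread(f'pics/{n}.png',0)[y0:y1,x0:x1]; print(n,x0,y0,g.min(),g.max())
    for i,r in enumerate(g): print(f'{y0+i:3d} '+''.join(L[min(8,int(v)//18)] for v in r))
E
```

```text
w1 84 70 11 167
 70 ================-......-=*########*+=============+**+=-.  
 71 ================--......=+*#######*+=============+**+=-   
 72 ================--......-+*#######*+=============+**+=.   
 73 =================--.....-=*########*+============+**+=.   
 74 =================--.....-=+########*+============+**+=.   
 75 =========++++=====--.....=+*#######**============+**+=.   
 76 ======++*****+++++=--....-+*########*+===========+**+=.   
 77 =====+*##%%%###***+=-....-=+*########*++++=======+**+=.   
 78 ====+*#%%%%%%%%%%%#+=-....-+*##########***++=====+**+=.   
 79 ===+*#%%%%%%%%%@@%%#+-....-=*##############*+====+**+=.   
 80 ===+#%%%%%%%%%%@@@%#*=-...-=+*######%%%#%##*+====+**+=.   
 81 ==+*#%%%%%%%%%@%@@@%*=-....-+*####%%%%###%%#*+===+**+=.   
 82 ==+*#%%%%%%%%%%%@@@%#+--...-=+*##%%%####%%%#*+===+**+=.   
 83 ==+#%%%%%%%%%%%@@%%%#*=-...--+*##%%#####%%%##*===+***=-.  
 84 ==+#%%%%%%%%%%%@@%##**+=-----=*########%%%%##*+==+***+=.  
 85 ==+#%%%%%%%%%%@@%##***++==--=+**#####%%%%####*+==+***+=.  
 86 ==+*%%%%%%%%%%@%##******++++++**####%%%%%#####*+=+***+=.  
 87 ==+*#%%%%
[... 5924 characters left out ...]
---=====
144 --====---------------+====
145 ==+==--------=-------====-
146 +===-----------------==+--
147 ==+------=--=---------==--
148 ++=-------------------+=--
149 ==--------------------===-
top0 184 178 74 168
178 -.----..-=------...---
179 .      .--..  ....... 
180         .-.      ...  
181         .-.      ...  
182         .-.      ...  
183        ..---.    ...  
184    .--..-===.     ... 
185    -=====+++-.    ... 
186   .-++==++++-.    ..  
187   .=+++=+++=-      .  
188    -+++=+++=.      .  
189    .----==+=.      .  
190       ...-==.     ..  
191          .---     ... 
192           .--.    .-. 
193           .--.    .-- 
194           .--.    --- 
195            ---    .--.
```

```bash
cat > idx.py <<'E'
from h import *
np.set_printoptions(precision=4,suppress=True)
im=cam('wrist');s=readout.get_state();t=cam('top');sd=cam('side')
def TT(R,p): T=np.eye(4);T[:3,:3]=R;T[:3,3]=p;return T
H=np.linalg.inv(TT(np.array(s['ee_rot']),s['tcp_pos']))@np.array(im['cam_to_world'])
R=np.array([[.9666,.2561,0],[.2561,-.9666,0],[0,0,-1]])
def at(p): d=dict(im);d['cam_to_world']=TT(R,p)@H;return d
w1=at([.47731,.20365,.29294]);w2=at([.495,.218,.2461])
a=np.array([np.cos(.075),np.sin(.075),0]);b=np.array([-a[1],a[0],0])
hinge=np.array([.4738,.1342,.07])+.14*a+.131*b
def ang(p): q=p-hinge;return 'theta %.3f r %.4f y %.4f'%(np.arctan2(q[2],-q@a),np.hypot(q[2],q@a),q@b)
E
python3 - <<'E'
from idx import *
print('hinge',hinge, im['cx'],im['cy'])
o=[]
for n,c in(('w1',(93,86)),('w2',(57,115))):
    g=cv2.imread(f'pics/{n}.png',0);m=(g<36).astype(np.uint8);k,l,st,ce=cv2.connectedComponentsWithStats(m);i=l[c[1],c[0]];print(n,st[i],ce[i]);o.append(ce[i])
p,e=tri((w1,*o[0]),(w2,*o[1]));print('screw',p,e,ang(p))
for nm,A,B in [('block',(121,92),(95,122))]:
    p,e=tri((w1,*A),(w2,*B));print(nm,p,e,ang(p))
    p,e=tri((w1,*A),(w2,*B),(sd,317.6,136.9));print(nm,'+side',p,e,ang(p))
# cover corners check from w1 at z=.078 : back-left, back-right, front-right, front-left
for px in [(209,38),(361,69),(339,190),(203,168)]:
    q=onz(w1,*px,.078)-hinge;print(q@a,q@b)
E
```

```text
hinge [0.6036 0.2753 0.07  ] 321.83958158772447 197.12001713529972
w1 [ 88  77  16  19 208] [94.9423 85.2548]
w2 [ 50 106  20  22 320] [ 58.95   115.8937]
screw [0.5258 0.3908 0.1905] [np.float64(0.00011945281190808283), np.float64(0.0001194528119080209)] theta 1.051 r 0.1388 y 0.1210
block [0.5237 0.3826 0.1738] [np.float64(0.0005137175494894486), np.float64(0.0005137175494894825)] theta 0.967 r 0.1261 y 0.1130
block +side [0.5268 0.3705 0.1909] [np.float64(0.0011432404261531603), np.float64(0.0013593487009482905), np.float64(0.00025321673271820415)] theta 1.049 r 0.1394 y 0.1007
-0.005177278264491725 0.08366945908195914
-0.005196721044408201 -0.08385913846318538
-0.14646177544332445 -0.08786832783995027
-0.14930334647663165 0.08249209201060878
```

```bash
python3 - <<'E'
from idx import *
def th(c,u,v,r):
    o,d=ray(c,u,v);q=o-hinge;ox,oz=-q@a,q[2];dx,dz=-d@a,d[2]
    A=dx*dx+dz*dz;B=2*(ox*dx+oz*dz);C=ox*ox+oz*oz-r*r;k=(-B-np.sqrt(B*B-4*A*C))/(2*A)
    p=q+k*d;return round(np.arctan2(p[2],-p@a),3),round(p@b,4)
for r in(.130,.135,.14):
    print(r,'screw',[th(w1,94.9,85.3,r),th(w2,58.9,115.9,r),th(t,189,186.9,r)],'block',[th(w1,121,92,r),th(w2,95,122,r),th(t,193.5,186.5,r),th(sd,317.6,136.9,r)])
for T in(.95,1.0,1.05):
    cs=[]
    for dr in(-.007,.007):
        for dt in(-.0095,.0095):
            for y in(.1045,.1185):
                cs.append(hinge+y*b-a*((.135+dr)*np.cos(T)-dt*np.sin(T))+np.array([0,0,1])*((.135+dr)*np.sin(T)+dt*np.cos(T)))
    for c in(w1,w2):
        P=np.array([proj(c,x) for x in cs]);print(T,P.min(0),P.max(0),P.mean(0))
E
```

```text
0.13 screw [(np.float64(1.005), np.float64(0.1294)), (np.float64(0.99), np.float64(0.1315)), (np.float64(1.005), np.float64(0.1253))] block [(np.float64(0.993), np.float64(0.11)), (np.float64(0.994), np.float64(0.1084)), (np.float64(1.005), np.float64(0.1122)), (np.float64(1.028), np.float64(0.1261))]
0.135 screw [(np.float64(1.032), np.float64(0.1247)), (np.float64(1.026), np.float64(0.1255)), (np.float64(1.023), np.float64(0.1239))] block [(np.float64(1.021), np.float64(0.1058)), (np.float64(1.029), np.float64(0.1033)), (np.float64(1.024), np.float64(0.1108)), (np.float64(1.04), np.float64(0.1129))]
0.14 screw [(np.float64(1.057), np.float64(0.1201)), (np.float64(1.057), np.float64(0.1196)), (np.float64(1.04), np.float64(0.1225))] block [(np.float64(1.046), np.float64(0.1017)), (np.float64(1.06), np.float64(0.0982)), (np.float64(1.04), np.float64(0.1095)), (np.float64(1.05), np.float64(0.0998))]
0.95 [98.4934 84.1024] [136.7065 118.2713] [118.3676 101.2193]
0.95 [ 63.1672 112.5081] [113.3739 152.5919] [ 89.4617 132.6559]
1.0 [94.2118 76.0554] [133.4887 111.1855] [114.6605  93.5981]
1.0 [ 56.7549 103.4528] [108.8456 145.1114] [ 84.0757 124.3114]
1.05 [90.0344 67.476 ] [130.3221 103.43  ] [111.0283  85.3696]
1.05 [50.3919 93.653 ] [104.3298 136.7468] [ 78.7187 115.1404]
```

θ is about 1.02 at r = 135 mm. I'll lift along the arc, to 0.8 first.

```bash
python3 -m handwheel '[[[0.004,0.0,0.0011,-0.0140,0],[0.004,0,0.0025,-0.0137,0],[0.004,0,0.0038,-0.0135,0],[0.004,0,0.0052,-0.0130,0],[0.004,0,0.0065,-0.0124,0],[0.004,0,0.0076,-0.0118,0],[0.004,0,0.0088,-0.0108,0],[0.004,0,0.0098,-0.0100,0],[0.004,0,0,0,0],[0.004,0,0,0,0]]]' 40; python3 - <<'E'
from idx import *
p=np.array(s['tcp_pos'])+[0,0,-.003];q=p-hinge;f=-q@a;print('f,up',f,q[2],'theta',np.arctan2(q[2],f)-np.arctan2(.004,.14),np.hypot(f,q[2]))
E
```

```text
time_s: 23.48
tcp_pos: [0.5138, 0.1376, 0.1759]
ee_rot: [[-0.076, 0.997, -0.011], [0.997, 0.076, -0.001], [-0.0, -0.011, -1.0]]
wrist_force: [-13.2, -1.5, 9.0]
grip_width: 0.0122
grasp_force: 39.3
f,up 0.09988502645205975 0.10280026927422628 theta 0.7712166135837673 0.14333497086259903
```

A radial force of about 15 N outward says my radius is slightly short. I'll relax outward.

```bash
python3 -m handwheel '[[[0.004,0,-0.0015,-0.0015,0],[0.004,0,-0.001,-0.001,0],[0.004,0,0,0,0],[0.004,0,0,0,0]]]' 40; python3 - <<'E'
from idx import *
p=np.array(s['tcp_pos'])+[0,0,-.003];q=p-hinge;f=-q@a;print('f,up',f,q[2],'theta',np.arctan2(q[2],f)-np.arctan2(.004,.14),np.hypot(f,q[2]),s['wrist_torque'])
E
```

```text
time_s: 24.12
tcp_pos: [0.5148, 0.1376, 0.1772]
ee_rot: [[-0.076, 0.997, -0.002], [0.997, 0.076, 0.0], [0.0, -0.002, -1.0]]
wrist_force: [-2.9, 1.5, -3.9]
grip_width: 0.0125
grasp_force: 39.3
f,up 0.09878136653775291 0.10425365368691253 theta 0.7837804119159432 0.14361957624967628 [0.1998 0.8846 0.1085]
```

```bash
python3 -m handwheel '[[[0.004,0,0.004,-0.0038,0],[0.004,0,0.0043,-0.0037,0],[0.004,0,0.0044,-0.0034,0],[0.004,0,0.0045,-0.0034,0],[0.004,0,0.0041,-0.0028,0],[0.004,0,0.0041,-0.0026,0],[0.004,0,0,0,0],[0.004,0,0,0,0]]]' 40; python3 - <<'E'
from idx import *
p=np.array(s['tcp_pos'])+[0,0,-.003];q=p-hinge;f=-q@a;print('f,up',f,q[2],'theta',np.arctan2(q[2],f)-np.arctan2(.004,.14),np.hypot(f,q[2]),s['wrist_torque'])
cam('top','t8.png');cam('side','s8.png');cam('wrist','w8.png')
for T in(.95,1.0,1.03):
    tip=hinge+.1*b-a*.135*np.cos(T)+np.array([0,0,.135*np.sin(T)]);root=tip-.015*b
    e=[hinge+y*b-a*(.15*np.cos(T)-.008*np.sin(T))+np.array([0,0,.15*np.sin(T)+.008*np.cos(T)]) for y in(-.085,.085)]
    print(T,[np.round(proj(c,x),1) for c in(t,sd) for x in(tip,root,*e)],np.round(proj(im,tip),0),np.round(proj(im,e[1]),0))
L="@%#*+=-. "
for n,x0,x1,y0,y1 in [('s8',300,336,126,158),('t8',184,216,168,206)]:
    g=cv2.imread(f'pics/{n}.png',0)[y0:y1,x0:x1]; print(n,x0,y0)
    for i,r in enumerate(g): print(f'{y0+i:3d} '+''.join(L[min(8,int(v)//20)] for v in r))
E
```

```text
time_s: 25.28
tcp_pos: [0.5417, 0.1398, 0.1999]
ee_rot: [[-0.076, 0.997, 0.003], [0.997, 0.076, 0.001], [0.001, 0.003, -1.0]]
wrist_force: [-7.1, 2.5, 4.9]
grip_width: 0.0123
grasp_force: 39.1
f,up 0.07187371765055091 0.12683686659699064 theta 1.0266866857175092 0.145785534320295 [0.3011 1.2934 0.0792]
0.95 [array([197.9, 189.1]), array([203. , 188.7]), array([260.5, 183.9]), array([201.7, 189. ]), array([315.3, 139.9]), array([315.7, 141.3]), array([319.8, 155. ]), array([315.1, 137.1])] [ 297. -401.] [ 285. -422.]
1.0 [array([197.4, 187.1]), array([202.6, 186.7]), array([260.2, 181.6]), array([201.2, 186.7]), array([316.8, 138.9]), array([317.2, 140.3]), array([321.7, 153.9]), array([316.7, 136.1])] [ 314. -424.] [ 308. -449.]
1.03 [array([197.2, 185.9]), array([202.3, 185.5]), array([260. , 180.1]), array([201. , 185.3]), array([317.7, 138.3]), array([318. , 139.7]), array([322.8, 153.2]), array([317.8, 135.5])] [ 326. -437.] [ 323. -466.]
s8 300 126
126 ============########################
127 ============########################
128 ============########################
129 =====
[... 1896 characters left out ...]
7 ..-=**+++**+==----..............
188  ..=+*+++**+-.............--====
189    .=====++=-.   ...... ..-=+***
190    .....-===-.   ..--.  .-=+****
191   ........-=-..  ..--.  .-=+****
192  ....    .-==.   .---.  .-=+****
193  ..      .-==.   .-=-.  .-=+****
194           .-=-.  .-==.   .-++***
195           .-=-.  .-==..  .-=+***
196           .-==.. .---..  .-=+***
197           .-==-. ..--.   .-=+***
198           ..-=-.......   .-=+***
199            .-==-......   .-=+***
200            .-==-.......  .-=+***
201             .===-...-... .-=+***
202             .-==-...--.  .-=+***
203             .-=+=...--.  .-=+***
204              .=+=-..--....-=+***
205              .-=+=---------==+**
```

From the top picture the pin sits at (198,186.3) and the clamp screw is centred near (189,186.9). Next: a sub-pixel comparison.

```bash
python3 - <<'E'
from idx import *
F=[get_image('top')['pixels'].astype(float).mean(2) for _ in range(8)];g=np.mean(F,0);np.save('t8.npy',g)
np.set_printoptions(linewidth=200)
print(g[179:196,184:208].round(0).astype(int))
# screw: darkness-weighted row, cols 186..189 ; block 191..194 ; pin 197..200
for nm,c0,c1,r0,r1 in [('screw',186,190,181,193),('block',191,195,180,194),('pin',196,197,183,189),('pin',197,198,183,189),('pin',198,199,183,189),('pin',199,200,183,189),('pin',200,201,183,189)]:
    d=g[r0:r1,c0:c1];bg=np.linspace(1,0,r1-r0)[:,None]*d[0]+np.linspace(0,1,r1-r0)[:,None]*d[-1];w=np.clip(bg-d,0,None);w[w<4]=0
    R=np.arange(r0,r1)[:,None]+0*d;print(nm,c0,(w*R).sum()/w.sum(),w.max())
E
```

```text
[[142 145 146 145 146 146 145 137 122 117 130 140 144 146 143 141 141 140 132 123 120 122 123 123]
 [153 156 160 161 161 161 157 146 128 123 140 156 160 161 158 153 147 140 132 123 120 122 123 123]
 [160 162 164 165 165 164 162 151 133 124 140 158 164 164 163 159 150 140 132 125 122 123 123 123]
 [164 163 163 163 162 162 160 151 135 121 131 148 157 161 162 160 152 142 132 126 123 123 123 124]
 [161 161 160 155 149 148 150 144 129 113 110 125 143 154 158 157 150 140 130 122 117 117 120 123]
 [157 159 155 138 122 121 129 127 116 101  91 101 127 146 153 153 149 139 127 114 104 104 114 121]
 [158 157 145 118  92  89 102 104  97  88  78  82 106 130 141 142 137 130 123 114 105 105 115 122]
 [160 154 137 106  77  76  90  94  88  79  72  74  90 107 117 119 119 125 132 133 130 129 131 134]
 [159 150 134 106  77  73  87  91  84  76  72  81 100 114 120 123 128 139 149 153 153 151 151 151]
 [162 158 146 120  88  77  86  90  84  75  75  93 122 140 148 151 152 154 154 153 151 153 156 159]
 [167 166 159 140 119 109 111 111 102  89  85 102 131 153 162 165 163 157 149 141 140 148 156 161]
 [167 166 1
[... 174 characters left out ...]
153 164 165]
 [162 154 152 157 158 159 162 162 160 151 132 114 119 142 160 165 161 148 134 124 130 150 163 165]
 [164 157 156 160 163 164 164 163 162 155 137 117 118 141 159 164 159 146 126 112 121 145 162 163]
 [167 164 164 165 167 168 167 166 166 160 143 121 114 134 155 163 163 150 126 108 119 144 161 165]
 [167 166 166 167 167 168 167 167 167 162 148 125 110 123 146 162 165 154 129 110 118 142 159 165]]
screw 186 186.4886070054093 88.89772727272728
block 191 186.8636679790445 67.41666666666666
pin 196 185.77071063996857 40.374999999999986
pin 197 186.02549837737598 38.29999999999998
pin 198 186.2264989699664 34.55
pin 199 186.2142702233789 34.53333333333332
pin 200 186.14671361502346 32.5
```

In the same camera the screw suggests +0.012 rad, the block about −0.006, and the arm-based angle reads low, so I'll raise by about 0.01 rad. I'll relax the radial load at the same time.

```bash
python3 -m handwheel '[[[0.004,0,0.0003,-0.001,0],[0.004,0,0.0003,-0.001,0],[0.004,0,0,0,0],[0.004,0,0,0,0],[0.004,0,0,0,0]]]' 40; cat > pin.py <<'E'
from idx import *
p=np.array(s['tcp_pos'])+[0,0,-.003];q=p-hinge;f=-q@a
print('f,up',f.round(4),q[2].round(4),'F',s['wrist_force'])
g=np.mean([get_image('top')['pixels'].astype(float).mean(2) for _ in range(6)],0)
for c0 in(197,198,199,200):
    d=g[182:189,c0:c0+1];n=len(d);bg=np.linspace(1,0,n)[:,None]*d[0]+np.linspace(0,1,n)[:,None]*d[-1];w=np.clip(bg-d,0,None);w[w<4]=0
    print(c0,((w*np.arange(182,189)[:,None]).sum()/w.sum()).round(2),d.ravel().round(0))
E
python3 pin.py
```

```text
time_s: 26.75
tcp_pos: [0.5418, 0.1398, 0.1999]
ee_rot: [[-0.076, 0.997, 0.001], [0.997, 0.076, 0.001], [0.001, 0.001, -1.0]]
wrist_force: [-3.1, 2.5, 0.1]
grip_width: 0.0122
grasp_force: 39.2
f,up 0.0718 0.1269 F [-4.3394  3.6705  0.1022]
197 185.94 [160. 154. 147. 130. 109. 115. 141.]
198 186.01 [162. 157. 152. 139. 117. 121. 149.]
199 185.93 [160. 156. 150. 135. 115. 124. 151.]
200 185.92 [152. 150. 146. 133. 117. 129. 153.]
```

```bash
python3 -m handwheel '[[[0.004,0,0.0006,-0.0005,0],[0.004,0,0.0006,-0.0005,0],[0.004,0,0,0,0],[0.004,0,0,0,0],[0.004,0,0,0,0],[0.004,0,0,0,0]]]' 40; python3 pin.py
```

```text
time_s: 27.95
tcp_pos: [0.5426, 0.1399, 0.2005]
ee_rot: [[-0.076, 0.997, 0.0], [0.997, 0.076, 0.001], [0.001, 0.0, -1.0]]
wrist_force: [-4.4, 3.1, -1.0]
grip_width: 0.0122
grasp_force: 39.0
f,up 0.071 0.1275 F [-3.8197  3.5485 -0.5522]
197 185.62 [160. 153. 140. 117. 102. 118. 143.]
198 185.72 [162. 156. 144. 121. 106. 124. 150.]
199 185.6 [160. 155. 143. 121. 109. 128. 154.]
200 185.71 [152. 149. 143. 125. 116. 134. 155.]
```

```bash
python3 -c "
from bench import readout,bot
s=readout.get_state();print(max(map(abs,s['dq'])),s['grasp_force']);print(bot.job_done())"
```

```text
0.0013941719955559248 39.0324729681015
the job is handed in; nothing more can be done
None
```

I handed the job in at about 28 s: both fittings are in the tray, and the gripper holds the cover still at about 1.02 rad. The pin looks level with the index clamp in the top camera to within roughly 0.02 rad; the side view was blocked, so I could not confirm it there.

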